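# Shut a watch-parts box and push it home in its rack bay

### The job

The clear parts box for the watch in hand stands open in front of the low rack. With the fingertips, first swing its lid fully shut while the box still stands out in the open, then push the box along the bench into the empty bay marked by the green tab, square and fully home against the stop at the back. Push it gently, never knocking it along, picking it up or tipping it, and leave the two stowed boxes and everything else where they are.

Things in the scene. Friction and masses are not known exactly. Their poses are not given: they have to be found in the camera images.
- job_box: The open clear plastic parts box, 50 (x) x 66 (y) mm, 26 mm high shut (tray 16 mm), loose, 0.08 to 0.17 kg: it slides under about 1 N. Origin: centre of its underside; x points from the opening side to the hinge side (roughly towards the rack), y along the hinge. A lip stands 3 mm out from the lid's opening side. The bench's near rim, 20 mm high, passes behind it, 85 mm or more from its centre.
- job_box_lid (a joint): Angle of that box's lid, rad: 0 fully shut, 1.92 open as far as it goes, leaning back beyond upright; starts at 1.6 to 1.9. The lid is a cap 50 x 66 mm, 10 mm deep, 10 g; its stiff hinge keeps it at whatever angle it is left, so it must be pushed all the way down (about 0.1 N at its free edge, from the rack side).
- lid_hinge (a point): Point on the lid's hinge line at mid-length, fixed to the tray, 16 mm above the bench (box frame x = +26, z = +16 mm). The hinge line runs along the box's y.
- lid_lip (a point): Point on the moving lid, in the middle of its free edge (its opening side), 53 mm from the hinge line; with the lid shut it lies at box frame x = -27, z = +25 mm; with the lid upright it stands about 69 mm above the bench, 9 mm to the rack's side of the hinge line.
- rack: Low dark wooden rack, fixed, 52 deep (x) x 246 long (y) x 37 mm high. Origin: centre of its underside; x points into the bays (open front faces -x). Three bays without a floor, centres at y = -80, 0, +80 mm, each 74 mm wide between 6 mm walls whose front 16 mm taper to 1.6 mm, 31 mm high under the roof; mouths at x = -26 mm, felt stop strip's face at x = +19 mm. A box at home stands 5 mm out.
- bay_tag: Green clip-on tab, 20 x 24 mm, on the roof's front edge over the one empty bay, which may be any of the three. The origin of this entry is not at the tab: it lies on the bench inside that bay, at the spot where the origin of the box belongs when fully home; axes along those of the rack (x into the bay).
- stowed_box_1: A shut parts box of the same kind and size, loose, stowed in one of the other two bays. Origin at the centre of its underside. Leave it alone.
- stowed_box_2: A second shut parts box of the same kind, loose, stowed in the remaining bay. Leave it alone.
- watch_black: Steel watch with a black dial lying on its side, 68 x 78 x 50 mm, loose bystander. Origin at the centre of its underside.
- watch_gold: Gold watch lying on its side, 67 x 78 x 48 mm, loose bystander. Origin at the centre of its underside.
- loupe: Brass and black eye loupe, 35 mm across, 30 mm high, loose bystander on the green mat (2.7 mm thick). Origin at the centre of its underside.
- brush: Wooden bristle brush, 12 x 120 x 20 mm, lying loose on the rack's roof (along the rack's y), bystander. Origin at the centre of its underside.
- die_block: Black steel riveting block with holes, 18 x 40 x 8 mm, lying loose on the rack's roof, bystander. Origin at the centre of its underside.
- lamp_cable: Thick black lamp cable, fixed, hanging across overhead between 0.46 and 0.51 m above the bench: from about (0.30, -0.17) over (0.50, -0.17) and (0.65, -0.20) to (0.80, -0.23) (x, y in m), so to the right of the boxes and the rack. An arm that starts to the right of it (y below -0.17) must carry its hand over it, fingertips above 0.53 m, before working to the left of it. Do not press on it.
- bench_lamp: Fixed lamp over the bench's right side: a straight arm, about 40 mm thick, rises overhead from about (0.21, -0.53), height 0.50 m, over (0.56, -0.36), height 0.61 m, to (1.08, -0.12), height 0.76 m; the strip light at its low end hangs 0.39 m above the bench, to the right of and nearer than (0.47, -0.35). Keep clear of it when rising to pass over the cable. Origin: on the bench below its middle.

How it is judged:
By the outcome, as a careful person would: the job done as asked, in the order asked, and still so for the second after the job is handed in, with the robot touching nothing.
It also fails if it takes over 72 s, if anything falls off the work surface, if the arm or the gripper's body presses on something with over 40 N, if the wrist force passes 120 N, or if a joint passes its speed limit or range.

### The arm

A 6-joint arm with a two-finger parallel gripper is mounted at the origin on a cart in front of the work surface, level with it; the furniture and walls round the work are solid. World frame = base frame: x ahead of the robot, y to its left, z up, the work surface at z = 0. Lengths are in m, angles in rad, forces in N, time in s.
With the tool pointing down it reaches from about 0.225 to 0.875 m from the base axis. Payload 3.4 kg.
Tool frame: the origin (TCP) lies between the finger pads; the fingertips stand 11 mm ahead of it and the grasp point (between the pads) lies 8 mm behind it; z points along the fingers, y is the line along which they close (so a half turn about z gives the same grasp; the last joint's range is limited). The gripper opens to 85 mm and grips with 20 to 120 N. Pads are 22 mm wide; open, the fingers measure 114 mm over their backs; the gripper's body (76 mm by 85 mm) begins 54 mm behind the grasp point. The pads swing forward as they close: fully open they stand 13 mm farther back than shut.
Start: joints at [-0.121, 0.276, 1.505, -0, 1.361, -0.121], TCP at [0.575, -0, 0.242] pointing down, gripper open.
Joint ranges: [-2.89, 2.89], [-0.75, 2.08], [0.22, 2.7], [-1.18, 4.32], [0.11, 2.71], [-2.7, 2.7]. Speed limits (rad/s): [2.57, 2.57, 3.14, 3.14, 3.14, 3.14].

### API

Orientations are given as a unit quaternion [w, x, y, z].
In Python, from rig import manip, imaging gives the robot as it stands. The module is installed in compiled form; this text tells all that it offers.
- The arm moves only by the tool jog_arm, never from a script. Its argument "deltas" is one flat list of numbers, 7 for each row, row after row: the turn, a rotation vector about the world's x, y, z in degrees, then the shift along the world's x, y, z in mm, then the opening, from 0 (shut) to 1 (fully open). In form: [ax, ay, az, tx, ty, tz, gripper, ax, ay, az, tx, ty, tz, gripper, ...]. A call has 1 to 20 rows; each row is the pose to reach, as a shift and turn from the pose commanded when the call began; what a row does not reach only later rows make up. A row lasts 1/10 s, in which the tool goes at most 50 mm and 8.59 degrees, less where a joint would pass 70% of its speed; a pose out of reach is approached as far as the arm can. A call with a gripper value outside its range is refused whole. The fingers move at their own pace and stop on an object; "grip_force" is the grip in N (left out, the last holds). Time passes only in rows, so rows that repeat a pose let the fingers close. It gives the time, the measured TCP pose, the force, the opening and the grip force at its end, in the units of the state.
- manip.get_state(): the state, without advancing time (a new reading comes with each control period).
- imaging.get_image(name): name is "scene" or "top"; returns the picture (480x640x3 uint8, blue, green, red); there is no depth.
- imaging.calibration(name): a dict with "mtx" (3x3 intrinsics, pixels), "dist" ([k1, k2, p1, p2, k3] as OpenCV has them; the pictures are not rectified), "cam_to_world" (4x4, takes a point from camera to world coordinates). Camera axes: x right, y down, z forward; pixel columns grow to the right and rows downward; lengths in m; the calibration is good to about 2 mm. A picture is of the moment at which its call begins. calibration takes no time and is no camera call.
- manip.sign_off(): hands the job in; it is judged then, once.
The state is a dict: "clock": time; "qpos": joint angles; "qd": joint speeds; "effort": joint torques, N m; "position": TCP position; "ee_rot": TCP orientation; "contact_force": force on the tool from outside, world axes, zero at the start; "moment": the same for the moment, N m; "width": finger opening in m; "gripper_force": force on a finger pad.
Only numpy, scipy, OpenCV 4.12 (cv2) and the standard library are available. Lean on these libraries where they do the work, as an engineer would, in place of code of your own. Each camera call takes 0.05 s, during which the arm holds its last target. There are 200 camera calls.

## Working session

There is one attempt and no reset: what is moved stays moved. The work goes in short steps, Python scripts to look and compute and a tool call to move; the robot and the scene stay as the last step left them, time stands still between calls to the robot, and variables do not carry over. Pictures are saved under pics/ and viewed, at most 10 in all, crops included, and the job is handed in when it is done.

Besides the shell and the picture viewer there is one more tool, called after "Request:" by a JSON object that holds its "op" and its "data". jog_arm: Moves the arm, as the interface text tells. Its arguments: {"type":"object","properties":{"deltas":{"type":"array"},"grip_force":{"type":"number"}},"required":["deltas"]}

```bash
mkdir -p pics; cat > h.py <<'E'
import numpy as np, cv2
from rig import manip, imaging
def snap(n,f):
    im=imaging.get_image(n); cv2.imwrite('pics/'+f,im); return im
def ray(n,pts,z):
    c=imaging.calibration(n); T=np.array(c['cam_to_world'])
    u=cv2.undistortPoints(np.array(pts,float).reshape(-1,1,2),np.array(c['mtx']),np.array(c['dist'])).reshape(-1,2)
    d=np.c_[u,np.ones(len(u))]@T[:3,:3].T; o=T[:3,3]
    z=np.broadcast_to(z,len(d))
    return o+d*((z-o[2])/d[:,2])[:,None]
def proj(n,P):
    c=imaging.calibration(n); T=np.linalg.inv(np.array(c['cam_to_world']))
    return cv2.projectPoints(np.array(P,float).reshape(-1,1,3),cv2.Rodrigues(T[:3,:3])[0],T[:3,3],np.array(c['mtx']),np.array(c['dist']))[0].reshape(-1,2)
E
python3 - <<'E'
from h import *
for n in('scene','top'):
    snap(n,n+'0.png'); print(n,np.round(imaging.calibration(n)['cam_to_world'],3).tolist())
s=manip.get_state(); print(s)
E
```

```text
scene [[-0.617, -0.337, 0.711, -0.231], [-0.787, 0.253, -0.563, 0.451], [0.01, -0.907, -0.422, 0.731], [0.0, 0.0, 0.0, 1.0]]
top [[0.001, -0.989, 0.151, 0.371], [-1.0, -0.0, 0.005, -0.145], [-0.005, -0.151, -0.989, 1.4], [0.0, 0.0, 0.0, 1.0]]
{'clock': 0.1, 'qpos': array([-1.21010414e-01,  2.76532049e-01,  1.50601670e+00,  1.92096783e-05,
        1.36067349e+00, -1.21026746e-01]), 'qd': array([ 0.0004909 , -0.00218323, -0.00300232,  0.00093218,  0.00039703,
        0.00023056]), 'effort': array([ 1.55745878e-03, -4.17697620e+01, -2.46405226e+01, -1.74112388e-04,
        5.80947395e-03,  2.85749664e-07]), 'position': array([5.74552808e-01, 4.96937729e-05, 2.41521961e-01]), 'ee_rot': array([-6.47277951e-04,  7.07102194e-01,  7.07110899e-01, -4.94984120e-04]), 'contact_force': array([-0.15671487, -0.09609662, -0.49718319]), 'moment': array([-0.02970983, -0.03869953,  0.00506398]), 'gripper_force': 0.0, 'width': 0.08577324238068486}
```

View pics/top0.png

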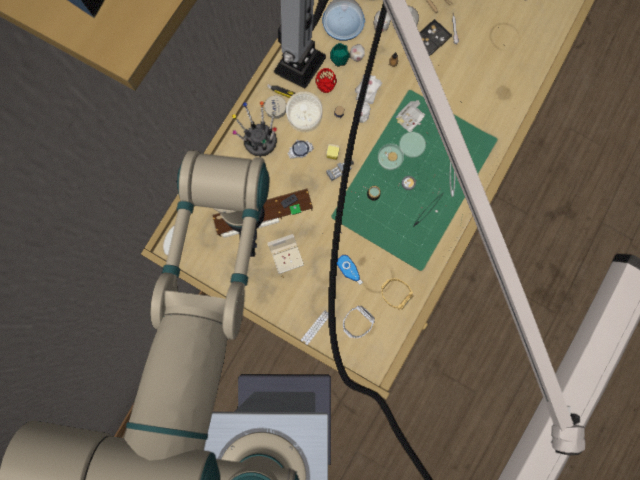

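View pics/scene0.png

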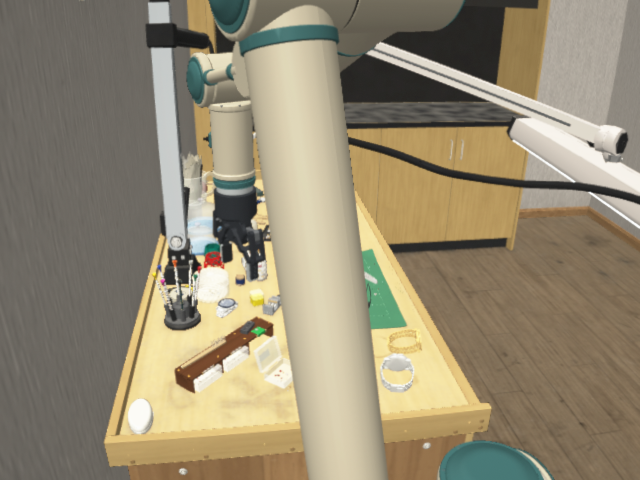

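The top view shows the rack at about (265,210), the green tab at (295,209) on its right bay, and the open box at (287,255). The cable lies to the right of both. In the scene view the box is at (272,365) and the tab at (259,331). Next I'll zoom in.

```bash
python3 - <<'E'
import cv2,numpy as np
a=cv2.imread('pics/top0.png')[180:280,205:325]; b=cv2.imread('pics/scene0.png')[310:400,170:300]
a=cv2.resize(a,(600,500),interpolation=cv2.INTER_CUBIC);b=cv2.resize(b,(780,540),interpolation=cv2.INTER_CUBIC)
cv2.imwrite('pics/a.png',a);cv2.imwrite('pics/b.png',b)
from h import *
t=cv2.imread('pics/top0.png');s=cv2.imread('pics/scene0.png')
for n,im,r in(('top',t,(190,225,270,320)),('scene',s,(315,345,240,280))):
    y0,y1,x0,x1=r;h=cv2.cvtColor(im[y0:y1,x0:x1],cv2.COLOR_BGR2HSV)
    m=cv2.inRange(h,(45,100,60),(80,255,255)); c=cv2.findNonZero(m).reshape(-1,2)
    p=c.mean(0)+[x0,y0]; print(n,len(c),p,ray(n,[p],0.038))
E
```

```text
top 81 [295.07407407 208.87654321] [[ 0.65027732 -0.07995847  0.038     ]]
scene 74 [258.56756757 330.82432432] [[ 0.64493492 -0.0770674   0.038     ]]
```

View pics/a.png

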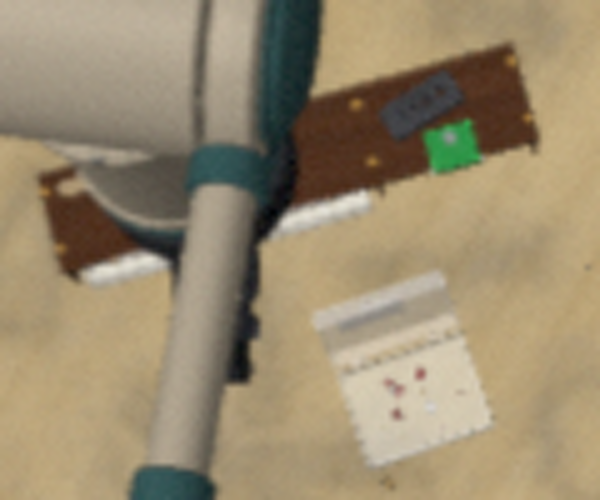

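View pics/b.png

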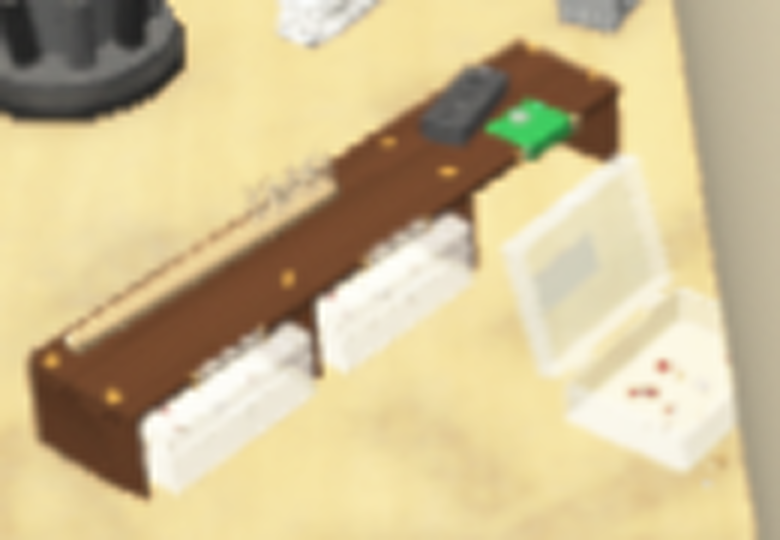

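The crops show the roof corners, the tray near edge at about (370,465)-(492,420) and the lid's free edge at (313,320)-(443,278) in the top crop. The green bay is the rightmost.

```bash
cat >> h.py <<'E'
def ta(p): return (np.array(p,float)+.5)/5-.5+[205,180]
def sb(p): return (np.array(p,float)+.5)/6-.5+[170,310]
E
python3 - <<'E'
from h import *
np.set_printoptions(precision=4,suppress=True)
r=ray('top',ta([(535,145),(512,43),(40,172),(72,280)]),.037);print('rack FR BR BL FL\n',r)
r2=ray('scene',sb([(618,87),(523,40),(32,355),(145,435)]),.037);print('scene\n',r2)
for q in (r,r2):
    print('c',q.mean(0),'yaw',np.degrees(np.arctan2(*( (q[3]-q[0])[:2]*[-1,1])))) 
b=ray('top',ta([(370,465),(492,420),(340,372),(460,325)]),.016);print('box NL NR hingeL hingeR\n',b)
l=ray('top',ta([(313,318),(443,276)]),.069);print('lid edge',l, np.linalg.norm(l[1]-l[0]))
b2=ray('scene',sb([(565,418),(685,472)]),0.0);print('scene bottom NL? ',b2)
b3=ray('scene',sb([(567,385),(550,372),(670,285)]),.016);print('scene rim/hinge L,R ',b3)
l2=ray('scene',sb([(505,245),(628,160)]),.069);print(l2)
E
```

```text
rack FR BR BL FL
 [[ 0.6512 -0.1208  0.037 ]
 [ 0.703  -0.1092  0.037 ]
 [ 0.6378  0.1249  0.037 ]
 [ 0.5835  0.1073  0.037 ]]
scene
 [[ 0.6498 -0.1172  0.037 ]
 [ 0.6983 -0.1063  0.037 ]
 [ 0.633   0.1279  0.037 ]
 [ 0.5737  0.1163  0.037 ]]
c [0.6439 0.0006 0.037 ] yaw 16.51680642069276
c [0.6387 0.0052 0.037 ] yaw 18.03983923241734
box NL NR hingeL hingeR
 [[ 0.4943 -0.0394  0.016 ]
 [ 0.5168 -0.0996  0.016 ]
 [ 0.5406 -0.0239  0.016 ]
 [ 0.5642 -0.0834  0.016 ]]
lid edge [[ 0.5601 -0.0153  0.069 ]
 [ 0.5805 -0.0774  0.069 ]] 0.06541361519060102
scene bottom NL?  [[ 0.5397 -0.0203  0.    ]
 [ 0.4923 -0.0367  0.    ]]
scene rim/hinge L,R  [[ 0.5369 -0.02    0.016 ]
 [ 0.5462 -0.0192  0.016 ]
 [ 0.5617 -0.0792  0.016 ]]
[[ 0.5536 -0.0087  0.069 ]
 [ 0.5697 -0.0686  0.069 ]]
```

Request:
{"op": "jog_arm", "data": {"deltas": [0,0,-8,5,-8,-10,0,0,0,-16,10,-16,-20,0,0,0,-24,15,-24,-30,0,0,0,-32,20,-32,-40,0,0,0,-40,20,-39,-50,0,0,0,-48,20,-39,-60,0,0,0,-56,20,-39,-70,0,0,0,-64,20,-39,-80,0,0,0,-72,20,-39,-90,0,0,0,-73,20,-39,-100,0,0,0,-73,20,-39,-110,0,0,0,-73,20,-39,-120,0,0,0,-73,20,-39,-120,0]}}

```text
clock: 1.4
position: [0.5939, -0.0388, 0.1205]
ee_rot: [-0.001, 0.989, 0.148, -0.002]
contact_force: [0.6, -0.2, -0.3]
width: 0.0004
gripper_force: 0.0
```

```bash
python3 - <<'E'
from h import *
s=manip.get_state();print(s['position'],s['ee_rot'],s['width'],s['contact_force'])
a=snap('top','t1.png');b=snap('scene','s1.png')
A=cv2.resize(a[190:280,215:325],(550,450),interpolation=cv2.INTER_CUBIC)
B=cv2.resize(b[310:400,230:300],(420,540),interpolation=cv2.INTER_CUBIC)
o=np.zeros((540,800,3),np.uint8);A=A[:,:380+170];o[:450,:550]=A
B=cv2.resize(b[320:400,240:290],(250,400),interpolation=cv2.INTER_CUBIC);o[:400,550:]=B
cv2.imwrite('pics/c1.png',o)
E
```

```text
[ 0.59386413 -0.03880386  0.12050884] [-5.34122140e-04  9.88928984e-01  1.48379370e-01 -1.65601115e-03] 0.0004383001477063873 [ 0.60825725 -0.22375294 -0.2829338 ]
```

View pics/c1.png

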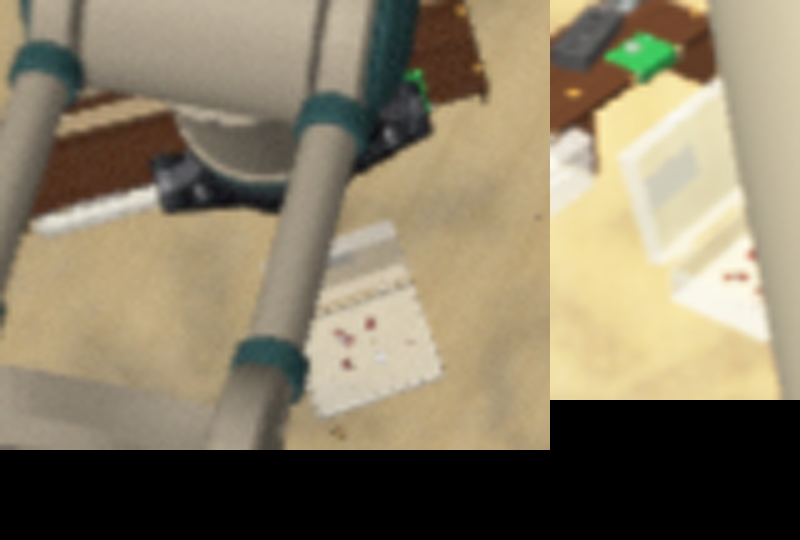

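The box shows unmoved, with its near edge at (318,415)-(443,375) in the crop. The fingers hang between the lid and the rack, so I'll sweep the lid down now.

Request:
{"op": "jog_arm", "data": {"deltas": [0,0,0,0,0,-20,0,0,0,0,0,0,-38,0,0,0,0,0,0,-51,0,0,0,0,-7,-2,-51,0,0,0,0,-13,-4,-51,0,0,0,0,-20,-6,-51,0,0,0,0,-27,-8,-51,0,0,0,0,-33,-10,-51,0,0,0,0,-38,-12,-51,0,0,0,0,-44,-13,-51,0,0,0,0,-49,-15,-53,0,0,0,0,-54,-16,-56,0,0,0,0,-58,-18,-59,0,0,0,0,-62,-19,-63,0,0,0,0,-65,-20,-68,0,0,0,0,-69,-21,-73,0]}}

```text
clock: 3.1
position: [0.5259, -0.0601, 0.0488]
ee_rot: [0.0, 0.989, 0.148, 0.0]
contact_force: [-0.6, -0.3, -0.4]
width: -0.0002
gripper_force: 0.0
```

Request:
{"op": "jog_arm", "data": {"deltas": [0,0,0,-2,-1,-4,0,0,0,0,-4,-1,-7,0,0,0,0,-4,-1,-10,0,0,0,0,-4,-1,-11,0,0,0,0,-4,-1,-11,0]}}

```text
clock: 3.6
position: [0.5222, -0.061, 0.0382]
ee_rot: [0.0, 0.989, 0.148, 0.0]
contact_force: [-0.6, -0.5, -0.3]
width: 0.0001
gripper_force: 0.0
```

```bash
python3 - <<'E'
from h import *
s=manip.get_state();print(s['position'],s['contact_force'],s['clock'])
E
```

```text
[ 0.52218543 -0.06097408  0.03821151] [-0.62195411 -0.45359504 -0.30815459] 3.6
```

Next I'll press down in small steps, watching the force.

Request:
{"op": "jog_arm", "data": {"deltas": [0,0,0,0,0,-1,0,0,0,0,0,0,-2,0,0,0,0,0,0,-2,0]}}

```text
clock: 3.9
position: [0.5224, -0.0611, 0.0375]
ee_rot: [0.0, 0.989, 0.148, 0.0]
contact_force: [-3.0, 0.8, 8.3]
width: -0.0003
gripper_force: 3.8
```

Request:
{"op": "jog_arm", "data": {"deltas": [0,0,0,0,0,-1,0,0,0,0,0,0,-1,0]}}

```text
clock: 4.1
position: [0.5224, -0.0611, 0.0373]
ee_rot: [0.0, 0.989, 0.148, 0.001]
contact_force: [-4.1, 0.2, 14.3]
width: 0.0001
gripper_force: 7.0
```

Request:
{"op": "jog_arm", "data": {"deltas": [0,0,0,0,0,15,0,0,0,0,0,0,50,0.25,0,0,8,0,10,60,0.25,0,0,16,-4,25,60,0.25,0,0,24,-8,40,60,0.25,0,0,32,-12,55,60,0.25,0,0,40,-15,68,60,0.25,0,0,48,-15,75,60,0.25,0,0,56,-15,75,60,0.25,0,0,64,-15,75,60,0.25,0,0,72,-15,75,60,0.25,0,0,80,-15,75,60,0.25,0,0,88,-15,75,60,0.25,0,0,90,-15,75,60,0.25,0,0,90,-15,75,60,0.25]}}

```text
clock: 5.6
position: [0.5071, 0.014, 0.0954]
ee_rot: [0.0, 0.595, 0.804, 0.0]
contact_force: [-0.7, -0.6, 0.9]
width: 0.0214
gripper_force: 0.0
```

```bash
python3 - <<'E'
from h import *
s=manip.get_state();print(s['position'],s['ee_rot'],s['width'],s['contact_force'])
a=snap('top','t2.png');b=snap('scene','s2.png')
o=np.zeros((450,800,3),np.uint8)
o[:,:500]=cv2.resize(a[190:280,225:325],(500,450),interpolation=cv2.INTER_CUBIC)
o[:400,500:]=cv2.resize(b[320:400,240:300],(300,400),interpolation=cv2.INTER_CUBIC)
cv2.imwrite('pics/c2.png',o)
E
```

```text
[0.50714367 0.014028   0.09544053] [1.99596322e-04 5.94853700e-01 8.03833951e-01 1.22795089e-04] 0.02137260694210825 [-0.65890898 -0.58388371  0.88353295]
```

View pics/c2.png

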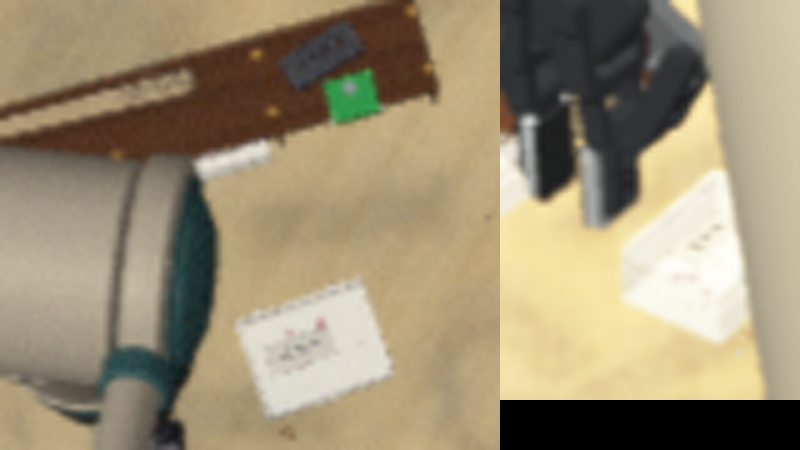

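The lid is shut: box top corners in the crop are (238,322), (360,280), (393,373), (270,417), and the empty bay under the tab is clear. I'll measure the box against the rack in this view.

```bash
cat >> h.py <<'E'
RY=np.radians(16.3)
def box(im,roi=(220,285,262,325),save=None):
    y0,y1,x0,x1=roi
    h=cv2.cvtColor(im[y0:y1,x0:x1],cv2.COLOR_BGR2HSV)
    h=cv2.resize(h,None,fx=4,fy=4,interpolation=cv2.INTER_CUBIC)
    m=cv2.inRange(h,(0,0,175),(180,42,255))
    m=cv2.morphologyEx(m,cv2.MORPH_CLOSE,np.ones((17,17)))
    cs=cv2.findContours(m,cv2.RETR_EXTERNAL,cv2.CHAIN_APPROX_NONE)[0]
    c=max(cs,key=cv2.contourArea).reshape(-1,2)
    P=ray('top',(c+.5)/4-.5+[x0,y0],.026)[:,:2]
    r=cv2.minAreaRect((P*1000).astype(np.float32))
    return r
E
python3 - <<'E'
from h import *
a=cv2.imread('pics/t2.png'); print(box(a))
def tc(p): return (np.array(p,float)+.5)/5-.5+[225,190]
print(ray('top',tc([(238,322),(360,280),(393,373),(270,417)]),.026))
print(ray('top',tc([(436,97),(412,5),(283,140)]),.037))
# front edge fit of rack roof, sub-pixel by dark mask
h=cv2.cvtColor(a,cv2.COLOR_BGR2HSV);m=cv2.inRange(h,(0,80,20),(14,255,110));m[:, :240]=0;m[:150]=0;m[235:]=0;m[:,325:]=0
c=max(cv2.findContours(m,0,1)[0],key=cv2.contourArea).reshape(-1,2)
top=[(x,c[c[:,0]==x][:,1].min()-.5) for x in range(262,305)]
print('n',len(c),c.min(0),c.max(0))
P=ray('top',top,.037)[:,:2];v=cv2.fitLine((P*1000).astype(np.float32),cv2.DIST_HUBER,0,.01,.01).ravel();print('back edge',v,np.degrees(np.arctan2(-v[0],v[1])))
E
```

```text
((526.4295654296875, -61.628875732421875), (53.25532913208008, 66.32777404785156), 19.009765625)
[[ 0.53938369 -0.02381715  0.026     ]
 [ 0.560317   -0.08385226  0.026     ]
 [ 0.51421394 -0.10037866  0.026     ]
 [ 0.49246454 -0.04013614  0.026     ]]
[[ 0.6501617  -0.12129092  0.037     ]
 [ 0.69684467 -0.10920978  0.037     ]
 [ 0.62853707 -0.04581074  0.037     ]]
n 263 [240 189] [311 222]
back edge [ 2.7310330e-01 -9.6198469e-01  6.8538617e+02 -4.9504169e+01] -164.15099
```

```bash
python3 - <<'E'
from h import *
np.set_printoptions(precision=1,suppress=True)
a=cv2.imread('pics/t2.png')
ry=np.radians(15.9);R=np.array([[np.cos(ry),np.sin(ry)],[-np.sin(ry),np.cos(ry)]])
h=cv2.cvtColor(cv2.resize(a[185:230,265:325],None,fx=4,fy=4,interpolation=cv2.INTER_CUBIC),cv2.COLOR_BGR2HSV)
for nm,lo,hi in(('tab',(45,90,50),(85,255,255)),('wood',(0,70,10),(14,255,125))):
    m=cv2.inRange(h,lo,hi)
    c=max(cv2.findContours(m,0,1)[0],key=cv2.contourArea).reshape(-1,2)
    P=ray('top',(c+.5)/4-.5+[265,185],.037)[:,:2]*1000@R.T
    print(nm,'rackaligned min',P.min(0),'max',P.max(0))
    if nm=='wood':
        for lo_,hi_ in((612,660),): 
            q=P[(P[:,0]>P[:,0].max()-45)&(P[:,0]<P[:,0].max()-8)]; print('right edge y',np.sort(q[:,1])[:12])
            q=P[(P[:,1]<P[:,1].min()+20)&(P[:,1]>P[:,1].min()+4)]; print('front x',np.sort(q[:,0])[:6],'back',np.sort(q[:,0])[-6:])
b=np.array([527.8,-61.1]);print('box',R@b)
s=cv2.imread('pics/s2.png')
E
```

```text
tab rackaligned min [ 592.1 -267.5] max [ 615.5 -241.7]
wood rackaligned min [ 594.  -296.7] max [ 646.5 -175.2]
right edge y [-296.7 -296.6 -296.5 -296.4 -296.4 -296.4 -296.4 -296.3 -296.3 -296.3
 -296.2 -296.2]
front x [594.4 595.1 595.2 595.3 595.5 595.6] back [645.7 645.9 646.  646.1 646.3 646.5]
box [ 490.9 -203.4]
```

Request:
{"op": "jog_arm", "data": {"deltas": [0,0,-1,0,0,-30,0.25,0,0,-1,0,0,-60,0.25,0,0,-1,0,0,-76,0.25,0,0,-1,4,-15,-76,0.25,0,0,-1,7,-25,-76,0.25,0,0,-1,8.2,-28.8,-76,0.25,0,0,-1,9.3,-32.7,-76,0.25,0,0,-1,10.4,-36.5,-76,0.25,0,0,-1,11.5,-40.4,-76,0.25,0,0,-1,12.6,-44.2,-76,0.25,0,0,-1,13.7,-48.1,-76,0.25,0,0,-1,14.8,-51.9,-76,0.25,0,0,-1,15.9,-55.8,-76,0.25,0,0,-1,17,-59.6,-76,0.25,0,0,-1,18.1,-63.5,-76,0.25,0,0,-1,19.2,-67.3,-76,0.25,0,0,-1,20.3,-71.2,-76,0.25,0,0,-1,21.4,-75,-76,0.25,0,0,-1,22,-77,-76,0.25,0,0,-1,22,-77,-76,0.25]}}

```text
clock: 7.7
position: [0.5293, -0.0637, 0.0193]
ee_rot: [0.0, 0.602, 0.799, -0.0]
contact_force: [0.1, -0.5, 0.6]
width: 0.0212
gripper_force: 0.0
```

```bash
python3 - <<'E'
from h import *
s=manip.get_state();print(s['position'],s['contact_force'])
a=snap('top','t3.png');b=snap('scene','s3.png')
o=np.zeros((450,800,3),np.uint8)
o[:,:500]=cv2.resize(a[190:280,235:335],(500,450),interpolation=cv2.INTER_CUBIC)
o[:400,500:]=cv2.resize(b[310:390,240:300],(300,400),interpolation=cv2.INTER_CUBIC)
cv2.imwrite('pics/c3.png',o)
E
```

```text
[ 0.52930886 -0.06365114  0.01926337] [ 0.087052   -0.53002435  0.58715202]
```

View pics/c3.png

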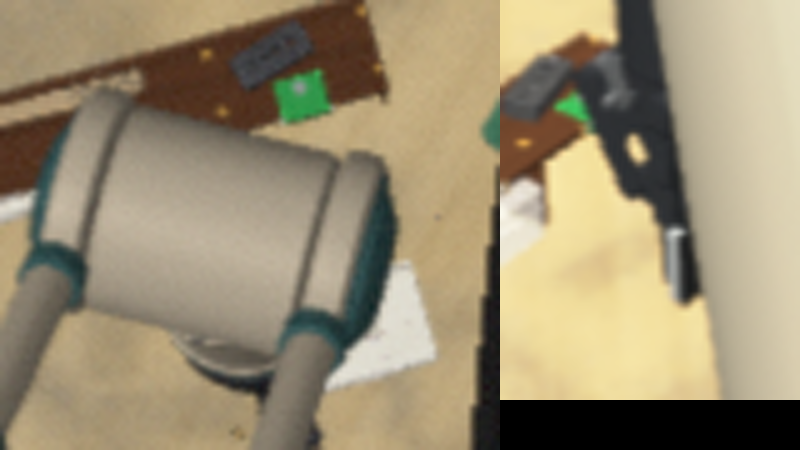

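The box is partly hidden by the arm; its right edge runs from (411,262) to (436,357) in the crop. I'll compare that edge with the bay.

```bash
cat >> h.py <<'E'
ry=np.radians(15.9);R2=np.array([[np.cos(ry),np.sin(ry)],[-np.sin(ry),np.cos(ry)]])
E
python3 - <<'E'
from h import *
np.set_printoptions(precision=1,suppress=True)
tc=lambda p:(np.array(p,float)+.5)/5-.5+[235,190]
print(ray('top',tc([(411,262),(436,357),(328,389)]),.026)[:,:2]*1000@R2.T)
print(R2@(manip.get_state()['position'][:2]*1000))
E
```

```text
[[ 510.9 -284.5]
 [ 462.2 -283.5]
 [ 461.5 -228.2]]
[ 491.6 -206. ]
```

```bash
python3 - <<'E'
from h import *
np.set_printoptions(precision=3,suppress=True)
def tri(pt,ps):
    A=[];b=[]
    L=[]
    for n,p in(('top',pt),('scene',ps)):
        o=np.array(imaging.calibration(n)['cam_to_world'])[:3,3];d=ray(n,[p],0.)[0]-o;d/=np.linalg.norm(d)
        M=np.eye(3)-np.outer(d,d);A.append(M);b.append(M@o)
    return np.linalg.solve(sum(A),sum(b))
print('housing centre t0',tri((225,182),(225,75)))
# housing right end: top3 at px
for z in(.3,.35,.4,.45,.5): print(z,ray('top',[(235+392/5,190+210/5),(262,182)],z)[:,:2].ravel())
print(manip.get_state()['qpos'])
E
```

```text
housing centre t0 [0.579 0.001 0.596]
0.3 [ 0.55  -0.129  0.652 -0.025]
0.35 [ 0.542 -0.13   0.639 -0.031]
0.4 [ 0.533 -0.131  0.626 -0.036]
0.45 [ 0.525 -0.131  0.613 -0.042]
0.5 [ 0.517 -0.132  0.601 -0.047]
[-0.25   0.436  1.898 -0.001  0.807 -0.528]
```

View pics/t3.png

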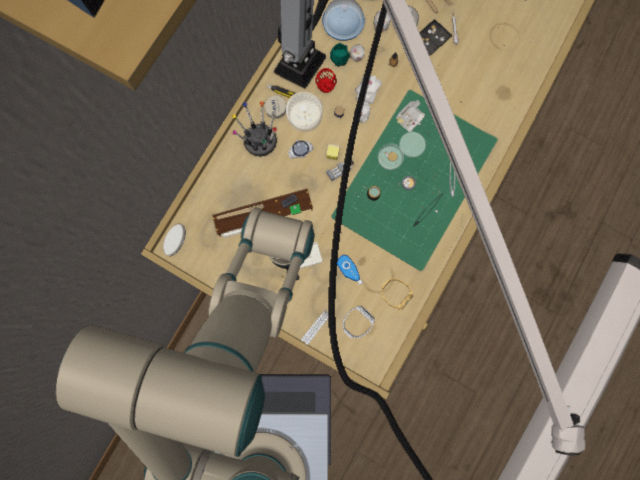

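The wrist housing is at the cable's height and close to it when working behind the box. I'll lean the hand to the left for the forward push. First I finish the sideways push, back off and turn.

Request:
{"op": "jog_arm", "data": {"deltas": [0,0,0,0.5,-1.6,0,0.25,0,0,0,0.9,-3.2,0,0.25,0,0,0,0.9,-3.2,0,0.25,0,0,0,-2,8,0,0.25,0,0,0,-5,20,10,0.35,0,0,0,-8,24,40,0.35,0,0,-8,-15,24,60,0.35,0,0,-16,-25,20,60,0.35,0,0,-24,-35,15,60,0.35,0,0,-32,-45,10,60,0.35,0,0,-40,-55,5,60,0.35,0,0,-48,-65,0,60,0.35,0,0,-56,-65,0,60,0.35,0,0,-64,-65,0,60,0.35,0,0,-72,-65,0,60,0.35,0,0,-80,-65,0,60,0.35,0,0,-88,-65,0,60,0.35,0,0,-88.4,-65,0,60,0.35,0,0,-88.4,-65,0,60,0.35]}}

```text
clock: 9.7
position: [0.4639, -0.0623, 0.0798]
ee_rot: [0.0, 0.988, 0.155, 0.0]
contact_force: [0.2, -0.5, -0.1]
width: 0.0299
gripper_force: 0.0
```

Request:
{"op": "jog_arm", "data": {"deltas": [-3,-4,0,0,0,0,0.35,-5.5,-8,0,0,0,0,0.35,-8.5,-12,0,0,0,0,0.35,-11,-15.7,0,0,0,0,0.35,-11,-15.7,0,0,0,0,0.35,-11,-15.7,0,0,0,0,0.35]}}

```text
clock: 10.3
position: [0.4641, -0.0626, 0.0797]
ee_rot: [0.115, 0.974, 0.152, 0.12]
contact_force: [0.6, -0.1, 0.6]
width: 0.0299
gripper_force: 0.0
```

```bash
python3 - <<'E'
from h import *
from scipy.spatial.transform import Rotation as Ro
np.set_printoptions(precision=3,suppress=True)
s=manip.get_state();p=s['position'];print(p,R2@(p[:2]*1000),s['qpos'],s['width'])
q=s['ee_rot'];M=Ro.from_quat(np.roll(q,-1)).as_matrix();print((np.array([*R2[0],0])@M,np.array([*R2[1],0])@M,M[2]))
a=snap('top','t4.png');b=snap('scene','s4.png')
o=np.zeros((450,800,3),np.uint8)
o[:,:500]=cv2.resize(a[190:280,235:335],(500,450),interpolation=cv2.INTER_CUBIC)
o[:400,500:]=cv2.resize(b[310:390,240:300],(300,400),interpolation=cv2.INTER_CUBIC)
cv2.imwrite('pics/c4.png',o)
b=box(a);print(b,R2@np.array(b[0]))
E
```

```text
[ 0.464 -0.063  0.08 ] [ 429.227 -187.404] [-0.179  0.177  2.189 -0.296  0.488  1.325] 0.02991684614049156
(array([0.978, 0.004, 0.207]), array([ 0.058, -0.965, -0.254]), array([ 0.199,  0.261, -0.945]))
((538.0284423828125, -113.39698791503906), (53.3076171875, 70.72929382324219), 15.578010559082031) [ 486.378 -256.456]
```

View pics/c4.png

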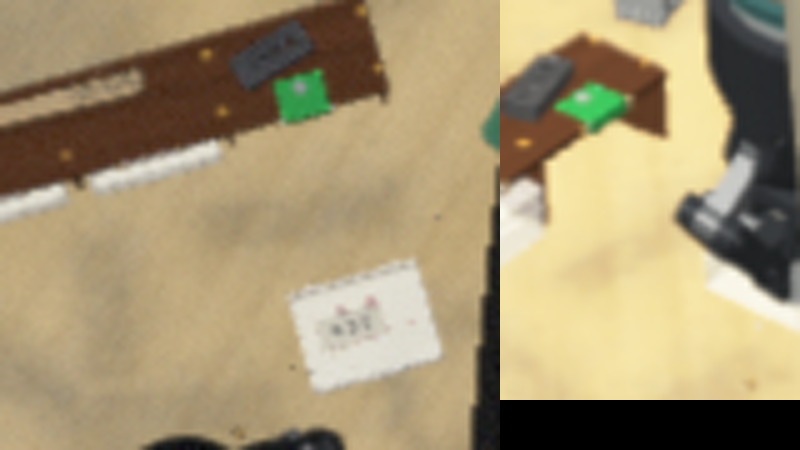

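The box is square to the rack and nearly in line with the tabbed bay. Its corners in the crop are (290,298), (414,260), (441,355), (318,390). I'll check the numbers from the corners.

```bash
python3 - <<'E'
from h import *
np.set_printoptions(precision=1,suppress=True)
tc=lambda p:(np.array(p,float)+.5)/5-.5+[235,190]
print(ray('top',tc([(290,298),(414,260),(441,355),(318,390)]),.026)[:,:2]*1000@R2.T)
print(ray('top',tc([(232,142),(388,98)]),.037)[:,:2]*1000@R2.T, 'stowed right end',ray('top',tc([(218,148)]),.026)[:,:2]*1000@R2.T)
E
```

```text
[[ 510.  -222.3]
 [ 511.5 -286.2]
 [ 462.4 -286.1]
 [ 462.3 -223.3]]
[[ 591.1 -215.5]
 [ 591.3 -295.6]] stowed right end [[ 592.3 -207.8]]
```

Request:
{"op": "jog_arm", "data": {"deltas": [5.6,-1.5,0,0,0,-10,0,5.6,-1.5,0,0,0,-30,0,5.6,-1.5,0,0,0,-45,0,5.6,-1.5,0,0,0,-56,0,5.6,-1.5,0,0,0,-56,0,5.6,-1.5,0,0,0,-56,0]}}

```text
clock: 11.0
position: [0.465, -0.0636, 0.0235]
ee_rot: [0.07, 0.977, 0.143, 0.14]
contact_force: [0.6, 0.7, -0.1]
width: 0.0002
gripper_force: 0.0
```

```bash
cat > st.py <<'E'
from h import *
from scipy.spatial.transform import Rotation as Ro
np.set_printoptions(precision=3,suppress=True)
s=manip.get_state();p=s['position'];print(p,R2@(p[:2]*1000),s['width'],s['contact_force'],s['clock'])
M=Ro.from_quat(np.roll(s['ee_rot'],-1)).as_matrix();print('ex',np.array([*R2[0],0])@M,'ey',np.array([*R2[1],0])@M,'z',M[2])
E
python3 st.py
```

```text
[ 0.465 -0.064  0.023] [ 429.79  -188.571] 0.00018840485962757632 [ 0.578  0.68  -0.148] 11.0
ex [ 0.967 -0.01   0.256] ey [ 0.036 -0.984 -0.173] z [ 0.254  0.176 -0.951]
```

Request:
{"op": "jog_arm", "data": {"deltas": [0,0,0.6,4,-15,0,0,0,0,0.6,7,-30,-2,0,0,0,0.6,11,-46,-5,0,0,0,0.6,14.5,-61.8,-5,0,0,0,0.6,14.5,-61.8,-5,0]}}

```text
clock: 11.5
position: [0.481, -0.1271, 0.0197]
ee_rot: [0.07, 0.976, 0.147, 0.142]
contact_force: [0.0, -0.1, -0.0]
width: 0.0001
gripper_force: 0.0
```

```bash
python3 st.py
```

```text
[ 0.481 -0.127  0.02 ] [ 427.755 -253.981] 0.00013029972542891692 [ 0.041 -0.081 -0.003] 11.5
ex [ 0.965 -0.002  0.261] ey [ 0.045 -0.984 -0.173] z [ 0.257  0.179 -0.95 ]
```

Request:
{"op": "jog_arm", "data": {"deltas": [0,0,0,5.3,3.5,0,0,0,0,0,11,5.2,0,0,0,0,0,14.9,6.3,0,0,0,0,0,18.7,7.4,0,0,0,0,0,22.6,8.5,0,0,0,0,0,26.4,9.6,0,0,0,0,0,30.3,10.7,0,0,0,0,0,34.1,11.8,0,0,0,0,0,38,12.9,0,0,0,0,0,41.8,14,0,0,0,0,0,45.7,15.1,0,0,0,0,0,49.5,16.1,0,0,0,0,0,53.4,17.2,0,0,0,0,0,57.2,18.3,0,0,0,0,0,61,19.4,0,0,0,0,0,64.9,20.5,0,0,0,0,0,68.7,21.6,0,0,0,0,0,72.6,22.7,0,0,0,0,0,74.5,23.3,0,0,0,0,0,74.5,23.3,0,0]}}

```text
clock: 13.5
position: [0.5537, -0.1015, 0.0185]
ee_rot: [0.069, 0.976, 0.148, 0.141]
contact_force: [-0.4, 0.1, 0.1]
width: -0.0001
gripper_force: 0.0
```

```bash
cat >> st.py <<'E'
import sys
k=sys.argv[1];a=snap('top','t%s.png'%k);b=snap('scene','s%s.png'%k)
o=np.zeros((450,800,3),np.uint8)
o[:,:500]=cv2.resize(a[190:280,235:335],(500,450),interpolation=cv2.INTER_CUBIC)
o[:400,500:]=cv2.resize(b[310:390,240:300],(300,400),interpolation=cv2.INTER_CUBIC)
cv2.imwrite('pics/c%s.png'%k,o)
E
python3 st.py 5
```

```text
[ 0.554 -0.101  0.018] [ 504.663 -249.295] -0.00011186270176056189 [-0.381  0.118  0.138] 13.5
ex [0.966 0.001 0.259] ey [ 0.047 -0.984 -0.17 ] z [ 0.255  0.177 -0.951]
```

View pics/c5.png

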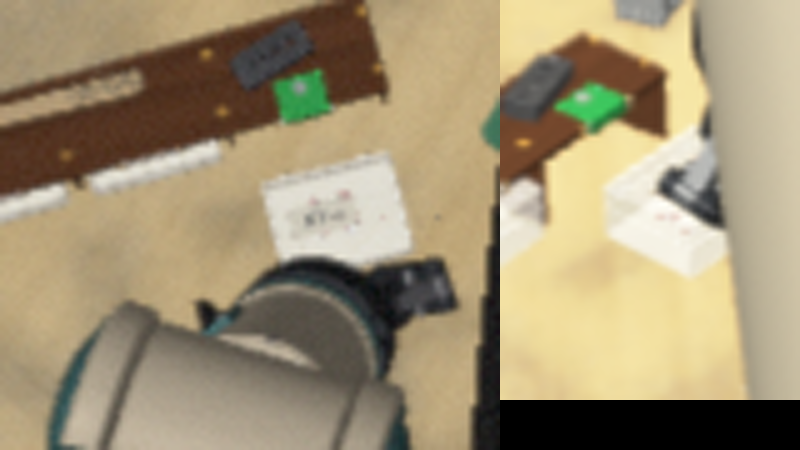

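The box stands in front of the tabbed bay, pushed straight: far corners are (263,183) and (388,153) and the near-right corner is (411,245) in the crop. That was the tenth picture, so I'll work from numbers from here.

```bash
cat >> h.py <<'E'
def edges(im,roi,z=.026):
    # far, right, left edges of the white box in the aligned frame
    y0,y1,x0,x1=roi
    h=cv2.cvtColor(cv2.resize(im[y0:y1,x0:x1],None,fx=4,fy=4,interpolation=cv2.INTER_CUBIC),cv2.COLOR_BGR2HSV)
    m=cv2.inRange(h,(0,0,170),(180,45,255));m=cv2.morphologyEx(m,cv2.MORPH_CLOSE,np.ones((13,13)));m=cv2.morphologyEx(m,cv2.MORPH_OPEN,np.ones((9,9)))
    c=max(cv2.findContours(m,0,1)[0],key=cv2.contourArea).reshape(-1,2)
    m2=np.zeros_like(m);cv2.drawContours(m2,[c],-1,255,-1);ys,xs=np.nonzero(m2)
    P=ray('top',(np.c_[xs,ys]+.5)/4-.5+[x0,y0],z)[:,:2]*1000@R2.T
    F=[];yb=np.arange(P[:,1].min()+8,P[:,1].max()-8,2)
    F=[(y,P[abs(P[:,1]-y)<1][:,0].max()) for y in yb]
    N=[(y,P[abs(P[:,1]-y)<1][:,0].min()) for y in yb]
    xb=np.arange(P[:,0].min()+8,P[:,0].max()-8,2)
    Rr=[(x,P[abs(P[:,0]-x)<1][:,1].min()) for x in xb];L=[(x,P[abs(P[:,0]-x)<1][:,1].max()) for x in xb]
    for n,E in(('far',F),('near',N),('right',Rr),('left',L)):
        E=np.array(E);k=np.polyfit(E[:,0],E[:,1],1);print(n,'median %.1f slope deg %.1f'%(np.median(E[:,1]),np.degrees(np.arctan(k[0]))))
E
python3 - <<'E'
from h import *
np.set_printoptions(precision=1,suppress=True)
tc=lambda p:(np.array(p,float)+.5)/5-.5+[235,190]
print(ray('top',tc([(263,183),(388,153),(411,245)]),.026)[:,:2]*1000@R2.T)
print('t4');edges(cv2.imread('pics/t4.png'),(235,275,285,328))
print('t5');edges(cv2.imread('pics/t5.png'),(213,245,280,325))
E
```

```text
[[ 569.1 -224.7]
 [ 566.7 -288.5]
 [ 519.1 -286.9]]
t4
far median 512.1 slope deg -0.1
near median 460.5 slope deg 0.1
right median -287.2 slope deg 0.7
left median -221.4 slope deg -0.6
t5
far median 568.8 slope deg 1.6
near median 518.1 slope deg 18.4
right median -288.7 slope deg -1.6
left median -222.6 slope deg 21.8
```

Request:
{"op": "jog_arm", "data": {"deltas": [0,0,0,-4.8,-1.4,0,0,0,0,1,-4,-5,0,0,0,0,2,-2.6,-9.1,0,0,0,0,2,-2.6,-9.1,0,0,0,0,2,-1,-8.6,0,0,0,0,2,1.2,-8,0,0,0,0,2,5.1,-6.9,0,0,0,0,2,8.9,-5.8,0,0,0,0,2,12.8,-4.7,0,0,0,0,2,16.6,-3.6,0,0,0,0,2,20.5,-2.5,0,0,0,0,2,23.4,-1.7,0,0,0,0,2,23.4,-1.7,0,0]}}

```text
clock: 14.9
position: [0.5772, -0.1031, 0.0185]
ee_rot: [0.067, 0.974, 0.166, 0.142]
contact_force: [-0.4, -0.3, -0.2]
width: 0.0003
gripper_force: 0.0
```

```bash
python3 st.py 6; python3 - <<'E'
from h import *
edges(cv2.imread('pics/t6.png'),(205,240,280,325))
E
```

```text
[ 0.577 -0.103  0.018] [ 526.887 -257.329] 0.0002747365418057984 [-0.358 -0.328 -0.218] 14.9
ex [0.964 0.035 0.265] ey [ 0.08  -0.984 -0.161] z [ 0.255  0.177 -0.951]
far median 590.5 slope deg -3.3
near median 549.5 slope deg 17.0
right median -286.7 slope deg 4.3
left median -220.6 slope deg 28.1
```

Request:
{"op": "jog_arm", "data": {"deltas": [0,0,0,-4.8,-1.4,0,0,0,0,-1,-6.5,5,0,0,0,0,-2,-8.4,11.1,0,0,0,0,-2,-8.4,11.1,0,0,0,0,-2,-5.5,12,0,0,0,0,-2,-2.6,12.8,0,0,0,0,-2,0.2,13.6,0,0,0,0,-2,3.1,14.4,0,0,0,0,-2,6,15.2,0,0,0,0,-2,7.9,15.8,0,0,0,0,-2,7.9,15.8,0,0]}}

```text
clock: 16.1
position: [0.585, -0.0874, 0.0184]
ee_rot: [0.069, 0.976, 0.148, 0.141]
contact_force: [-0.5, -0.7, 0.0]
width: -0.0002
gripper_force: 0.0
```

```bash
python3 st.py 7; python3 - <<'E'
from h import *
edges(cv2.imread('pics/t7.png'),(205,240,280,325))
E
```

```text
[ 0.585 -0.087  0.018] [ 538.658 -244.304] -0.00018100596458209286 [-0.469 -0.725  0.008] 16.1
ex [0.966 0.001 0.259] ey [ 0.046 -0.984 -0.17 ] z [ 0.255  0.176 -0.951]
far median 595.6 slope deg 0.3
near median 550.7 slope deg 20.0
right median -288.5 slope deg -1.4
left median -223.2 slope deg 36.0
```

Request:
{"op": "jog_arm", "data": {"deltas": [0,0,0,-4.8,-1.4,0,0,0,0,0,-3,-6,0,0,0,0,0,-2.1,-10.7,0,0,0,0,0,-2.1,-10.7,0,0,0,0,0,0.8,-9.8,0,0,0,0,0,4.6,-8.8,0,0,0,0,0,8.5,-7.7,0,0,0,0,0,12.3,-6.6,0,0,0,0,0,16.2,-5.5,0,0,0,0,0,20,-4.4,0,0,0,0,0,21.9,-3.8,0,0,0,0,0,21.9,-3.8,0,0]}}

```text
clock: 17.4
position: [0.6069, -0.0911, 0.0184]
ee_rot: [0.069, 0.976, 0.149, 0.141]
contact_force: [-0.2, 1.1, 0.1]
width: -0.0002
gripper_force: 0.0
```

```bash
python3 st.py 8; python3 - <<'E'
from h import *
edges(cv2.imread('pics/t8.png'),(205,240,280,325))
E
```

```text
[ 0.607 -0.091  0.018] [ 558.694 -253.87 ] -0.00022289672112627825 [-0.181  1.06   0.071] 17.4
ex [0.966 0.001 0.259] ey [ 0.047 -0.984 -0.17 ] z [ 0.255  0.176 -0.951]
far median 595.0 slope deg -0.6
near median 581.8 slope deg 24.7
right median -287.8 slope deg 2.2
left median -252.1 slope deg 73.1
```

Request:
{"op": "jog_arm", "data": {"deltas": [0,0,0,-3,-0.9,0,0,0,0,0,-3.4,1.1,0,0,0,0,0,0.5,2.2,0,0,0,0,0,3.3,3,0,0,0,0,0,6.2,3.8,0,0,0,0,0,9.1,4.6,0,0,0,0,0,12,5.5,0,0,0,0,0,12,5.5,0,0]}}

```text
clock: 18.3
position: [0.619, -0.0856, 0.0184]
ee_rot: [0.069, 0.976, 0.148, 0.141]
contact_force: [0.3, -0.4, 0.5]
width: 0.0001
gripper_force: 0.0
```

Request:
{"op": "jog_arm", "data": {"deltas": [0,0,0,1,0.3,0,0,0,0,0,1.9,0.5,0,0,0,0,0,1.9,0.5,0,0]}}

```text
clock: 18.6
position: [0.62, -0.0852, 0.0183]
ee_rot: [0.069, 0.976, 0.148, 0.14]
contact_force: [-1.8, -0.1, 0.8]
width: 0.0
gripper_force: 0.6
```

Request:
{"op": "jog_arm", "data": {"deltas": [0,0,0,1,0.3,0,0,0,0,0,1.9,0.5,0,0,0,0,0,1.9,0.5,0,0]}}

```text
clock: 18.9
position: [0.6222, -0.0847, 0.0183]
ee_rot: [0.069, 0.976, 0.148, 0.141]
contact_force: [-0.3, 0.1, -0.3]
width: -0.0001
gripper_force: 0.4
```

```bash
python3 st.py 9
```

```text
[ 0.622 -0.085  0.018] [ 575.212 -251.901] -7.950765184792683e-05 [-0.329  0.051 -0.274] 18.9
ex [0.966 0.001 0.258] ey [ 0.046 -0.984 -0.17 ] z [ 0.254  0.176 -0.951]
```

Request:
{"op": "jog_arm", "data": {"deltas": [0,0,0,1,0.3,0,0,0,0,0,1,0.3,0,0]}}

```text
clock: 19.2
position: [0.6227, -0.0845, 0.0183]
ee_rot: [0.069, 0.977, 0.148, 0.14]
contact_force: [-3.3, -1.0, 2.1]
width: 0.0
gripper_force: 1.4
```

Request:
{"op": "jog_arm", "data": {"deltas": [0,0,0,1,0.3,0,0,0,0,0,1,0.3,0,0]}}

```text
clock: 19.4
position: [0.6228, -0.0844, 0.0182]
ee_rot: [0.069, 0.977, 0.149, 0.139]
contact_force: [-5.6, -2.1, 4.8]
width: -0.0003
gripper_force: 3.0
```

Request:
{"op": "jog_arm", "data": {"deltas": [0,0,0,1,0.3,0,0,0,0,0,1,0.3,0,0]}}

```text
clock: 19.6
position: [0.6229, -0.0843, 0.0182]
ee_rot: [0.069, 0.977, 0.149, 0.139]
contact_force: [-9.1, -3.3, 7.0]
width: 0.0003
gripper_force: 4.5
```

Request:
{"op": "jog_arm", "data": {"deltas": [0,0,0,-4,-1,0,0,0,0,0,-7.7,-2.2,0,0,0,0,0,-5.5,-10,0,0,0,0,0,-3.3,-17.6,0,0,0,0,0,-3.3,-17.6,0,0,0,0,0,-1.3,-17,0,0,0,0,0,0.6,-16.5,0,0,0,0,0,1.5,-16.2,0,0,0,0,0,2.5,-15.9,0,0,0,0,0,2.5,-15.9,0,0]}}

```text
clock: 20.6
position: [0.627, -0.0997, 0.0182]
ee_rot: [0.069, 0.977, 0.149, 0.14]
contact_force: [-2.4, -1.8, 1.2]
width: 0.0
gripper_force: 1.4
```

```bash
python3 st.py 10
```

```text
[ 0.627 -0.1    0.018] [ 575.701 -267.667] 1.2033020473580437e-05 [-2.433 -1.813  1.215] 20.6
ex [0.966 0.001 0.257] ey [ 0.047 -0.984 -0.17 ] z [ 0.253  0.176 -0.951]
```

Request:
{"op": "jog_arm", "data": {"deltas": [0,0,0,-3,-0.8,0,0,0,0,0,-5.8,-1.6,0,0,0,0,0,-10,14,0,0,0,0,0,-14.6,29.2,0,0,0,0,0,-14.6,29.2,0,0,0,0,0,-13,29.6,0,0,0,0,0,-11.7,30,0,0,0,0,0,-10.2,30.4,0,0,0,0,0,-9.3,30.7,0,0,0,0,0,-8.8,30.8,0,0,0,0,0,-8.8,30.8,0,0]}}

```text
clock: 21.8
position: [0.6185, -0.0693, 0.0182]
ee_rot: [0.069, 0.977, 0.148, 0.14]
contact_force: [-1.9, -1.6, 0.1]
width: 0.0001
gripper_force: 0.8
```

```bash
python3 st.py 11
```

```text
[ 0.618 -0.069  0.018] [ 575.83  -236.096] 5.251879303759182e-05 [-1.914 -1.57   0.145] 21.8
ex [0.966 0.001 0.257] ey [ 0.046 -0.984 -0.17 ] z [ 0.253  0.176 -0.951]
```

Request:
{"op": "jog_arm", "data": {"deltas": [0,0,0,0.7,0.2,0,0,0,0,0,0.7,0.2,0,0,0,0,0,-3,-0.8,0,0,0,0,0,-5.8,-1.6,0,0,0,0,0,-1.4,-17,0,0,0,0,0,-1.4,-17,0,0,0,0,0,1.5,-16.2,0,0,0,0,0,3,-15.8,0,0,0,0,0,4.4,-15.4,0,0,0,0,0,5.4,-15.1,0,0,0,0,0,5.4,-15.1,0,0]}}

```text
clock: 23.0
position: [0.6226, -0.0839, 0.0181]
ee_rot: [0.069, 0.977, 0.149, 0.139]
contact_force: [-5.1, -2.5, 3.6]
width: 0.0002
gripper_force: 2.5
```

```bash
python3 st.py 12
```

```text
[ 0.623 -0.084  0.018] [ 575.833 -251.217] 0.0001593035390200489 [-5.082 -2.509  3.643] 23.0
ex [0.967 0.002 0.255] ey [ 0.047 -0.984 -0.169] z [ 0.251  0.175 -0.952]
```

Request:
{"op": "jog_arm", "data": {"deltas": [0,0,0,-3,-0.8,0,0,0,0,0,-12,-3.4,0,0,0,0,0,-30,10,0,0,0,0,0,-60,40,5,0,0,0,0,-90,80,15,0,0,0,0,-120,115,25,0,0,0,0,-130,130,30,0,0,0,0,-130,130,30,0]}}

```text
clock: 23.9
position: [0.4919, 0.0478, 0.0488]
ee_rot: [0.068, 0.976, 0.15, 0.141]
contact_force: [0.3, -0.5, -0.3]
width: -0.0001
gripper_force: 0.0
```

```bash
python3 st.py 13; python3 - <<'E'
from h import *
a=cv2.imread('pics/t13.png');b=cv2.imread('pics/t4.png')
# white strip in front of rack: front (near) edge and rear edge at z .026, per aligned y
h=cv2.cvtColor(cv2.resize(a[200:240,270:320],None,fx=4,fy=4,interpolation=cv2.INTER_CUBIC),cv2.COLOR_BGR2HSV)
m=cv2.inRange(h,(0,0,165),(180,50,255));ys,xs=np.nonzero(m)
P=ray('top',(np.c_[xs,ys]+.5)/4-.5+[270,200],.026)[:,:2]*1000@R2.T
for y in range(-300,-170,8):
    q=P[abs(P[:,1]-y)<1.5][:,0]
    if len(q): print(y,'%.1f %.1f'%(q.min(),q.max()))
q=P[(P[:,1]<-212)];print('y range',np.percentile(q[:,1],[1,99]))
d=cv2.absdiff(a,b).max(2);r=d[188:238,212:315]>40;print('changed px in rack roi',r.sum(),np.argwhere(r).min(0)+[188,212] if r.any() else '',np.argwhere(r).max(0)+[188,212])
E
```

```text
[0.492 0.048 0.049] [486.174 -88.749] -0.0001425873260304865 [ 0.288 -0.532 -0.258] 23.9
ex [0.966 0.004 0.259] ey [ 0.05  -0.984 -0.169] z [ 0.254  0.176 -0.951]
-284 585.6 596.1
-276 585.4 596.3
-268 585.5 596.0
-260 585.3 594.0
-252 585.3 594.0
-244 586.1 595.7
-236 586.1 596.7
-228 586.0 596.3
-204 585.7 596.6
-196 585.6 596.4
-188 585.4 595.9
y range [-287.63290214 -223.07222535]
changed px in rack roi 84 [210 284] [218 309]
```

```bash
python3 -c "
from rig import manip
print(manip.sign_off())"
```

```text
the job is handed in; nothing more can be done
None
```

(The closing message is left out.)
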